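# Snap the lid onto the trunking of a pallet-wood power board

## Task

Close the open trunking on the power board: pick up the long white lid, lay it on the trunking with its end butted flush against the socket box, and then press it down until it snaps home along its whole length. Keep pressing firmly: the program finishes while the fingers are still pushing the seated lid down onto the trunking, nothing let go. Leave the other things on the bench where they are.

Things in the scene. Friction and masses are not known exactly. Their poses are not given: they have to be found in the camera images.
- lid_center (a point): Centre, half-way up, of the loose white lid to be fitted: a straight plastic strip 200 mm long (x axis), 46 wide (y), 17 high (z), about 60 g. It lies right way up: flat face on top, skirts down. Top face 8.5 mm above this point, underside 8.5 mm below. The same either way round. Grip it across its width.
- lid: The same lid: U-shaped, plate 3 mm thick on top, along each long side a 3 mm skirt with a rounded bead inside its lower edge; open at both ends. Origin at the centre of its underside.
- seat (a point): Middle of the open trunking, level with the top of its side walls, 55 mm above the bench. x runs along the trunking to the socket box, z up. Lid laid on and not yet pressed: lid_center about 3 mm above this point, resting on the wall beads, which centre it sideways; it slides easily along x. Lid home: lid_center 5.5 mm below this point. Lid butted to the box: lid_center at x = 0 of this point.
- trunking: The open trunking: plastic channel, pale grey, 200 mm long, 34 wide (39 over the beads outside its walls), 33 high, wires inside. Origin on its underside, 33 mm below seat, same axes. The lid's skirts go down outside the springy walls. Pressed at its middle the lid resists with up to about 8 to 14 N in the first 3 mm, then the force drops as it snaps; 8 to 9 mm down it stops hard.
- box_face (a point): Middle of the upright face of the socket box that the lid's end butts against, level with and 100 mm from seat along its x. The pale box is 80 x 80 mm; its top is 75 mm above the bench. The other end of the trunking is open. Box and trunking sit on a pallet plank 330 x 98 x 22 mm, screwed down: none of it moves.
- offcut: Bystander: a 60 mm long offcut of the same lid; origin at the centre of its underside.
- screwdriver: Bystander: screwdriver with an orange handle, 200 mm long (along x), 26 mm thick; origin under its middle.
- tape_measure: Bystander: yellow and black tape measure, 66 x 38 x 61 mm; origin at the centre of its underside.
- hammer: Bystander: hammer with a wooden handle, 260 mm long (along x); origin under its middle.
- try_square: Bystander: carpenter's try square, wooden stock 120 mm, steel blade 200 mm; origin near the inner corner, on the bench.
- glue_bottle: Bystander: yellow glue bottle, 60 mm wide, 170 mm high; origin at the centre of its underside.
- screw_tub: Bystander: clear round tub of brass screws, 72 mm wide, 60 mm high; origin at the centre of its underside.
Things that resemble listed ones, but are neither listed nor needed, are in the scene too. What is meant by the lid is not pink, and is the smaller of those in its own colour.

How it is judged:
By the outcome, as a careful person would: the job done as asked, in the order asked, and still so for the second after the job is handed in, while the arm keeps its last pose, push and grip.
It also fails if it takes over 54 s, if anything falls off the work surface, if the arm or the gripper's body presses on something with over 40 N, if the wrist force passes 120 N, or if a joint passes its speed limit or range.

## Robot

A 6-joint arm with a two-finger parallel gripper is mounted at the origin on the work surface. World frame = base frame: x ahead of the robot, y to its left, z up, the work surface at z = 0. Lengths are in mm, angles in rad, forces in N, time in s.
With the tool pointing down it reaches from about 325 to 850 mm from the base axis. Payload 15.5 kg.
Tool frame: the origin (TCP) lies at the very end of the fingers, on their centre line; the grasp point (between the pads) lies robot.pinch_z behind it (robot.pinch_z is the distance from the TCP to the grasp point, in mm); z points along the fingers, x is the direction in which the jaws open and shut, and the axes are right-handed (so a half turn about z gives the same grasp; the last joint's range is limited). The gripper opens to 91 mm and grips with 3 to 60 N. Pads are 32 mm wide; open, the fingers measure 118 mm over their backs; the gripper's body (76 mm by 178 mm) begins 60 mm behind the grasp point.
Start: joints at [1.224, 0.494, 1.345, -0, 1.302, -0.096], TCP at [155.712, 605.293, 177.015] pointing down, gripper open.
Joint ranges: [-2.91, 2.91], [-0.82, 2.16], [0.22, 2.67], [-1.22, 4.37], [0.12, 2.79], [-3.08, 3.08]. Speed limits (rad/s): [1.89, 1.89, 2.57, 3.01, 3.01, 3.01].

## Interface

Orientations are given as a 3x3 rotation matrix whose columns are the frame's x, y, z axes.
In Python, from plant import robot, optics gives the robot as it stands.
- The arm moves only by the tool drive_tool, never from a script. Its argument "increments" is a list that holds one entry, the list of rows, each a list of 5 numbers: the finger opening in cm, from 0 to 9.12, then the shift along the tool's x, y, z in cm, then the turn about the tool's z in rad. A call has 1 to 10 rows; each row shifts and turns the commanded pose from where the row before left it, along the tool's axes as they then stand; what a row does not reach is not made up. A row lasts 1/10 s, in which the tool goes at most 50 mm and 8.59 degrees, less where a joint would pass 70% of its speed; a pose out of reach is approached as far as the arm can. A call is refused whole if a number of a shift passes 5 or a number of a turn 0.15, either way. A call with a gripper value outside its range is refused whole. The fingers move at their own pace and stop on an object; the grip force is fixed at half the most. Time passes only in rows, so rows that do not move let the fingers close. It gives the time, the measured TCP pose, the force and the opening at its end, in the units of the state.
- robot.observe(): the state, without advancing time (a new reading comes with each control period).
- optics.get_image(name): name is "scene" or "top" or "wrist"; returns a dict with "color" (480x640x3 uint8, blue, green, red), "fx", "fy", "cx", "cy" (pixels), "R" (3x3) and "t" (3): a world point X has camera coordinates R X + t. Camera axes: x right, y down, z forward; pixel columns grow to the right and rows downward; lengths in mm; the calibration is good to about 2 mm. A picture is of the moment at which its call begins. There is no depth.
- robot.close_job(): hands the job in, once; it reports no verdict.
The state is a dict: "clock": time; "joints": joint angles; "qvel": joint speeds; "joint_efforts": joint torques, N m; "eef_pos": TCP position; "eef_rot": TCP orientation; "force": force on the tool from outside, world axes, zero at the start; "ft_torque": the same for the moment, N m; "finger_gap": finger opening in mm.
Only numpy, scipy, OpenCV 4.12 (cv2) and the standard library are available. Lean on these libraries where they do the work, as an engineer would, in place of code of your own. Each camera call takes 0.05 s, during which the arm holds its last target.

## Working session

There is one attempt and no reset: what is moved stays moved. The work goes in short steps, Python scripts to look and compute and a tool call to move; the robot and the scene stay as the last step left them, time stands still between calls to the robot, and variables do not carry over. Pictures are saved under pics/ and viewed, and the job is handed in when it is done.

Besides the shell and the picture viewer there is one more tool, called after "Emit:" as a command line: name --argument value ..., lists and objects as JSON in quotes. drive_tool: Moves the arm, as the interface text tells. Its arguments: {"type":"object","properties":{"increments":{"type":"array"}},"required":["increments"]}

```bash
ls; mkdir -p pics
python3 - <<'E'
from plant import robot, optics
import cv2
s=robot.observe()
for k,v in s.items(): print(k,v)
print(robot.pinch_z)
for n in("scene","top","wrist"):
    d=optics.get_image(n); cv2.imwrite(f"pics/{n}0.png",d["color"]); print(n,d["fx"],d["fy"],d["cx"],d["cy"],d["R"],d["t"])
E
```

```text
pics
clock 0.0
joints [ 1.22352102e+00  4.94211438e-01  1.34615242e+00 -3.67856423e-06
  1.30248552e+00 -9.54809456e-02]
qvel [ 0.00171318 -0.00242894 -0.0003312  -0.00119959  0.00014075  0.00123646]
joint_efforts [-8.14967294e-03 -8.78796458e+01 -3.81854296e+01  7.01471488e-02
  5.32745000e-02 -1.12650166e-04]
eef_pos [155.55165872 604.88389896 176.41351083]
eef_rot [[ 2.49140922e-01  9.68467150e-01 -4.24376949e-04]
 [ 9.68466435e-01 -2.49141256e-01 -1.18291590e-03]
 [-1.25134499e-03 -1.16282074e-04 -9.99999210e-01]]
force [0.07821732 0.67659209 0.43794762]
ft_torque [-0.02376216  0.03523087  0.01234234]
finger_gap 91.48608469111431
18.8
scene 475.72798321876365 475.72798321876365 321.99546411719564 247.11279561552502 [[-0.39926594  0.91677535  0.01047262]
 [ 0.5509624   0.249049   -0.79650174]
 [-0.73282136 -0.312246   -0.60454553]] [ 195.99640211 -218.4569558  1694.55482202]
top 525.7123004670626 525.7123004670626 324.7174334011103 231.81324108097778 [[-0.02646902 -0.9992208  -0.02927777]
 [-0.99252458  0.02975969 -0.11836097]
 [ 0.11914004  0.025926   -0.99253891]] [  15.92700729  471.50119515 1182.45578997]
wrist 427.0129520717112 427.0129520717112 318.75133509099174 241.80023709556943 [[ 2.50120652e-01  9.68214291e-01  8.64262714e-04]
 [ 9.31573448e-01 -2.40898204e-01  2.72284717e-01]
 [ 2.63838153e-01 -6.72989066e-02 -9.62216341e-01]] [-624.8204173   -30.17956579  389.45968977]
```

View pics/scene0.png

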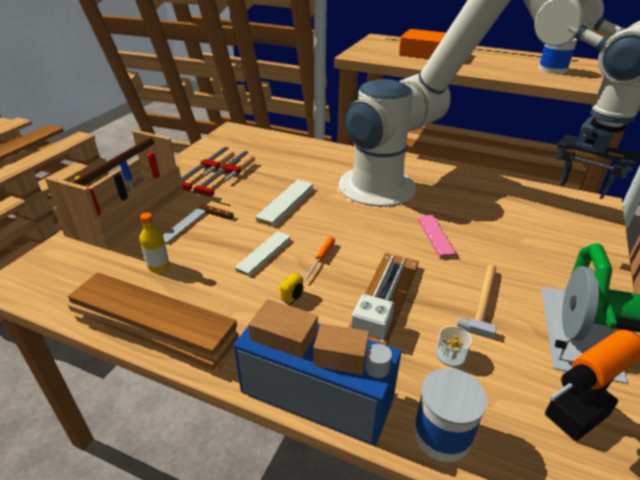

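View pics/top0.png

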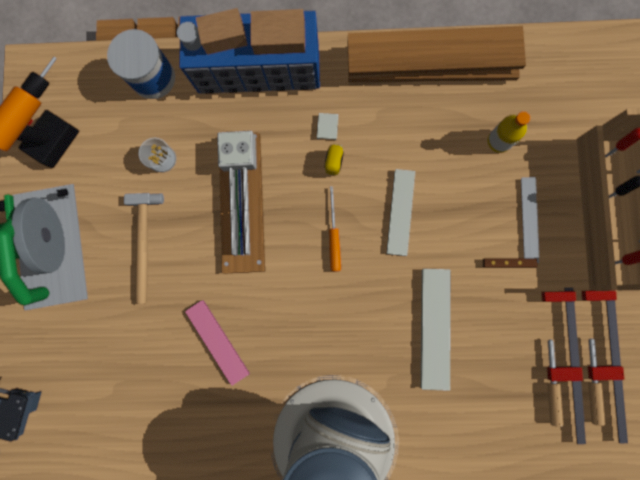

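View pics/wrist0.png

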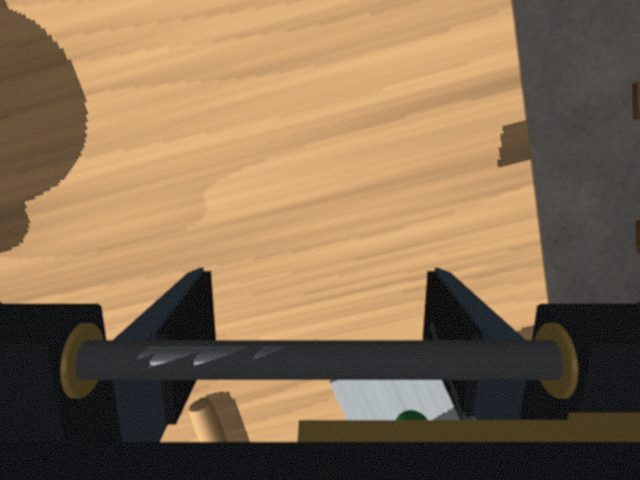

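The top image shows these lid look-alikes: the short white strip at (401,212), the larger white strip at (436,328), the pink strip at (217,342), and the offcut at (328,126). My choice is (401,212). I'll check it in a crop and measure it.

Run:
```python
import cv2
im=cv2.imread("pics/top0.png")
a=im[160:270,360:470]; b=im[120:280,200:280]
cv2.imwrite("pics/c_lid.png",cv2.resize(a,None,fx=5,fy=5,interpolation=cv2.INTER_CUBIC))
cv2.imwrite("pics/c_tr.png",cv2.resize(b,None,fx=3.75,fy=3.75,interpolation=cv2.INTER_CUBIC))
```

```text
(no output)
```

View pics/c_lid.png

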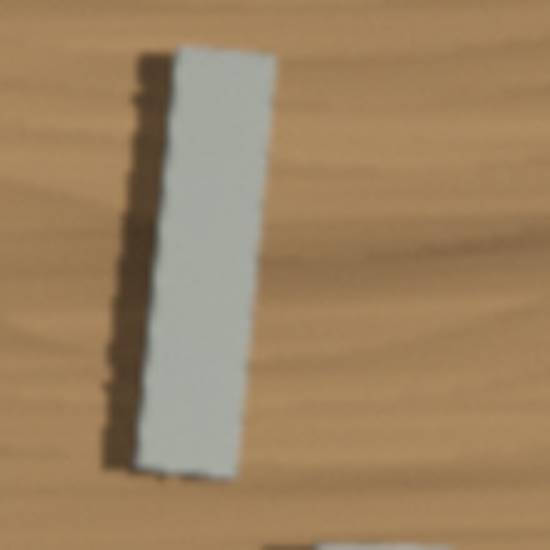

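View pics/c_tr.png

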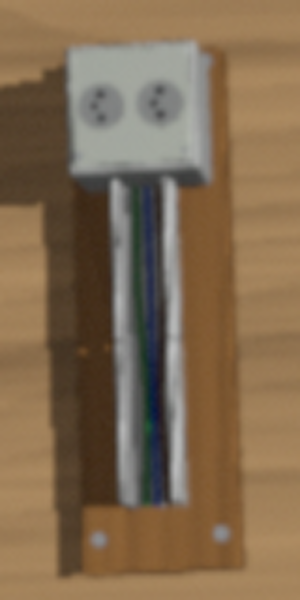

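```bash
cat > h.py <<'E'
import numpy as np
from plant import robot, optics
def ray(d,uv,z):
    R=np.array(d["R"]);t=np.array(d["t"]);c=-R.T@t
    v=R.T@np.array([(uv[0]-d["cx"])/d["fx"],(uv[1]-d["cy"])/d["fy"],1])
    return c+v*(z-c[2])/v[2]
def proj(d,X):
    p=np.array(d["R"])@np.array(X)+np.array(d["t"]); return p[0]/p[2]*d["fx"]+d["cx"],p[1]/p[2]*d["fy"]+d["cy"]
E
python3 - <<'E'
from h import *
np.set_printoptions(precision=1,suppress=True)
d=optics.get_image("top")
cr=lambda x,y,s,ox,oy:((x+.5)/s-.5+ox,(y+.5)/s-.5+oy)
L=[ray(d,cr(x,y,5,360,160),17) for x,y in [(178,46),(277,55),(238,478),(136,468)]]
L=np.array(L);print(L,L.mean(0))
for i in range(4): print(np.linalg.norm(L[i]-L[(i+1)%4]))
a=(L[0]+L[1]-L[2]-L[3]);print("lid yaw",np.arctan2(a[1],a[0]))
T=np.array([ray(d,cr(x,y,3.75,200,120),55) for x,y in [(110,184),(178,184),(188,503),(118,505)]])
print(T,T.mean(0)); a=T[0]+T[1]-T[2]-T[3];print("yaw",np.arctan2(a[1],a[0]),np.linalg.norm(a)/2)
B=np.array([ray(d,cr(x,y,3.75,200,120),75) for x,y in [(68,46),(196,42),(198,173),(72,175)]])
print(B,B.mean(0)); 
for i in range(4): print(np.linalg.norm(B[i]-B[(i+1)%4]))
a=B[0]+B[1]-B[2]-B[3];print("yaw",np.arctan2(a[1],a[0]))
P=np.array([ray(d,cr(x,y,3.75,200,120),22) for x,y in [(245,568),(83,575),(228,50)]]);print("plank",P)
a=P[2]-P[0];print(np.arctan2(a[1],a[0]),np.linalg.norm(P[0]-P[1]),np.linalg.norm(a))
# long white, pink
for n,z in (("big",20),):
    print([ray(d,p,z) for p in [(423,270),(450,270),(449,389),(422,388)]])
E
```

```text
[[ 617.2 -166.6   17. ]
 [ 611.3 -212.6   17. ]
 [ 413.2 -185.5   17. ]
 [ 419.2 -138.9   17. ]] [ 515.2 -175.9   17. ]
46.433449123950275
199.90975318300704
46.98493090501628
199.89130891385008
lid yaw -0.13760149928376886
[[621.1 218.   55. ]
 [619.7 176.1  55. ]
 [423.9 171.9  55. ]
 [423.9 214.1  55. ]] [522.1 195.   55. ]
yaw 0.020776534228570977 196.54050326196565
[[702.7 239.   75. ]
 [702.4 160.9  75. ]
 [621.1 160.5  75. ]
 [622.4 236.8  75. ]] [662.1 199.3  75. ]
78.11778685002244
81.30349701183077
76.27822800175774
80.28331770040884
yaw 0.016342116756289365
plank [[385.6 142.7  22. ]
 [384.1 242.8  22. ]
 [713.6 149.3  22. ]]
0.019991020838169792 100.05431319516069 328.09428721381516
[array([ 378.1, -219.5,   20. ]), array([ 376.4, -280.9,   20. ]), array([ 112.5, -264.2,   20. ]), array([ 116. , -204.6,   20. ])]
```

The chosen strip measures 200 x 46 mm, so it is the lid: centre (515,-176), yaw -0.138. The other white strip is about 264 x 60 mm. The trunking seat is near (522,196), yaw 0.02. I'm moving there in stages.

Emit:
drive_tool --increments '[[[9.1,-3.1,3.5,0,0],[9.1,-3.1,3.5,0,0],[9.1,-3.1,3.5,0,0],[9.1,-3.1,3.5,0,0],[9.1,-3.1,3.5,0,0],[9.1,-3.1,3.5,0,0],[9.1,-3.1,3.5,0,0],[9.1,-3.1,3.5,0,0],[9.1,-3.1,3.5,0,0],[9.1,-3.1,3.5,0,0]]]'

```text
clock: 1.2
eef_pos: [418.2, 216.1, 177.1]
eef_rot: [[0.249, 0.968, 0.0], [0.968, -0.249, 0.0], [0.0, 0.0, -1.0]]
force: [1.3, 0.6, -0.4]
finger_gap: 91.1
```

Run:
```python
from h import *
import cv2,pickle
d=optics.get_image("wrist"); cv2.imwrite("pics/w1.png",d["color"]); pickle.dump(d,open("w1.pkl","wb"))
print(-np.array(d["R"]).T@d["t"], robot.observe()["eef_pos"])
```

```text
[344.11829177 234.85813222 384.10623597] [421.9592912  211.44167035 177.16795814]
```

View pics/w1.png

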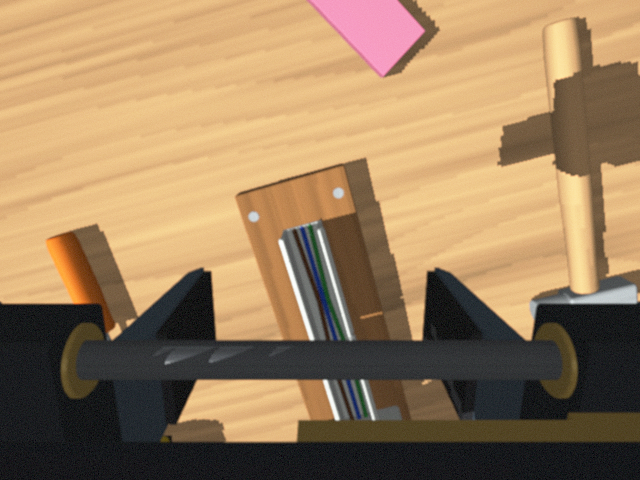

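The wrist view shows the trunking's open end around (302,228), between the fingers. I'll measure its axis from an enlarged crop.

Run:
```python
import cv2
im=cv2.imread("pics/w1.png")
cv2.imwrite("pics/c_w1.png",cv2.resize(im[160:350,225:425],None,fx=3,fy=3,interpolation=cv2.INTER_CUBIC))
```

```text
(no output)
```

View pics/c_w1.png

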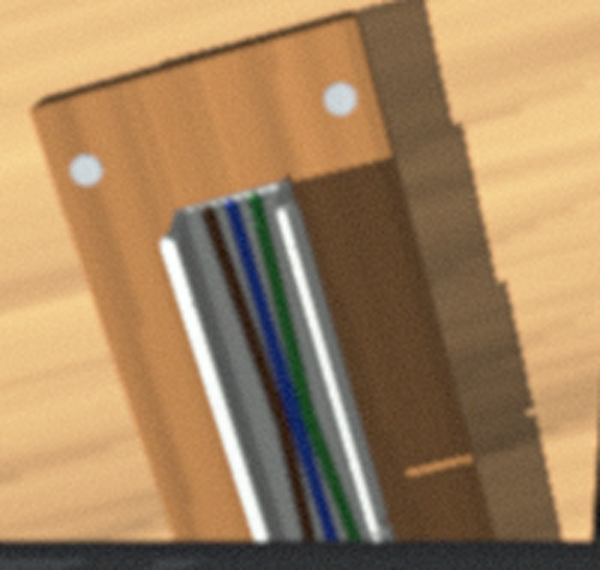

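Run:
```python
from h import *
import pickle
np.set_printoptions(precision=1,suppress=True)
d=pickle.load(open("w1.pkl","rb"))
q=lambda x,y,z:ray(d,((x+.5)/3-.5+225,(y+.5)/3-.5+160),z)
for n,a,b in (("Lo",(161,240),(252,540)),("Li",(176,238),(270,540)),("Ri",(276,208),(373,540)),("Ro",(288,206),(386,540))):
    A,B=q(*a,55),q(*b,55);v=B-A;print(n,A,B,np.arctan2(v[1],v[0]), "y at x=460",A[1]+v[1]/v[0]*(460-A[0]))
p=[q(35,105,22),q(358,14,22)];print("plank end",p,np.linalg.norm(p[0]-p[1]));v=p[1]-p[0];print(np.arctan2(v[1],v[0])-np.pi/2)
```

```text
Lo [424.7 181.4  55. ] [516.8 182.1  55. ] 0.007562244579376862 y at x=460 181.63519231905624
Li [425.2 185.4  55. ] [518.1 187.   55. ] 0.0177693419122976 y at x=460 186.0075706805535
Ri [423.9 213.3  55. ] [525.4 215.5  55. ] 0.022213925973532955 y at x=460 214.0588820426007
Ro [424.2 216.5  55. ] [526.4 219.1  55. ] 0.025814109476649267 y at x=460 217.39355711711528
plank end [array([385.5, 152.3,  22. ]), array([383.6, 247.3,  22. ])] 95.08825417735059
0.019809035995290936
```

Run:
```python
from h import *
import cv2,pickle
np.set_printoptions(precision=2,suppress=True)
for i in range(3):
  s=robot.observe();print(s["clock"],s["eef_pos"],s["qvel"])
  d=optics.get_image("wrist"); print(-np.array(d["R"]).T@d["t"])
  cv2.imwrite(f"pics/w2{i}.png",d["color"]); pickle.dump(d,open("w2.pkl","wb"))
im=d["color"]
cv2.imwrite("pics/c_w2.png",cv2.resize(im[160:350,225:425],None,fx=3,fy=3,interpolation=cv2.INTER_CUBIC))
```

```text
1.25 [421.96 211.44 177.17] [ 0.11 -0.    0.01  0.01 -0.    0.17]
[347.57 230.72 383.99]
1.3 [420.28 213.93 177.11] [ 0.09 -0.01  0.01  0.03  0.01  0.1 ]
[346.09 233.22 383.99]
1.35 [418.8  215.81 177.  ] [ 0.07 -0.    0.01  0.01  0.01  0.04]
[344.79 234.91 383.97]
```

View pics/c_w2.png

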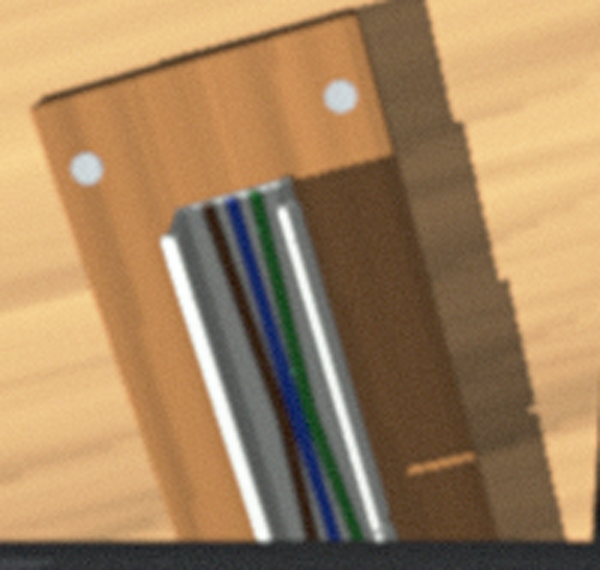

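Emit:
drive_tool --increments '[[[9.1,0,0,0,-0.114],[9.1,-4.19,1.68,0,0],[9.1,-4.19,1.68,0,0],[9.1,-4.19,1.68,0,0],[9.1,-4.19,1.68,0,0],[9.1,-4.19,1.68,0,0],[9.1,-4.19,1.68,0,0],[9.1,-4.19,1.68,0,0],[9.1,-4.19,1.68,0,0],[9.1,-4.19,1.68,0,0]]]'

```text
clock: 2.4
eef_pos: [515.9, -176.7, 177.0]
eef_rot: [[0.136, 0.991, -0.0], [0.991, -0.136, 0.0], [0.0, -0.0, -1.0]]
force: [0.9, 0.6, 0.3]
finger_gap: 90.8
```

Emit:
drive_tool --increments '[[[9.1,0,0,3,0],[9.1,0,0,3,0],[9.1,0,0,0,0],[9.1,0,0,0,0]]]'

```text
clock: 2.8
eef_pos: [515.6, -175.3, 117.4]
eef_rot: [[0.136, 0.991, -0.001], [0.991, -0.136, 0.0], [0.0, -0.001, -1.0]]
force: [0.6, 0.4, 1.1]
finger_gap: 91.0
```

Run:
```python
from h import *
import cv2,pickle
np.set_printoptions(precision=2,suppress=True)
s=robot.observe();print(s["clock"],s["eef_pos"],s["eef_rot"])
for n in("wrist","top"):
  d=optics.get_image(n); cv2.imwrite(f"pics/{n}3.png",d["color"]); pickle.dump(d,open(f"{n}3.pkl","wb"))
s=robot.observe();print(s["clock"],s["eef_pos"])
```

```text
2.8 [ 515.56 -175.26  117.43] [[ 0.14  0.99 -0.  ]
 [ 0.99 -0.14  0.  ]
 [ 0.   -0.   -1.  ]]
2.9 [ 516.39 -175.93  118.49]
```

View pics/wrist3.png

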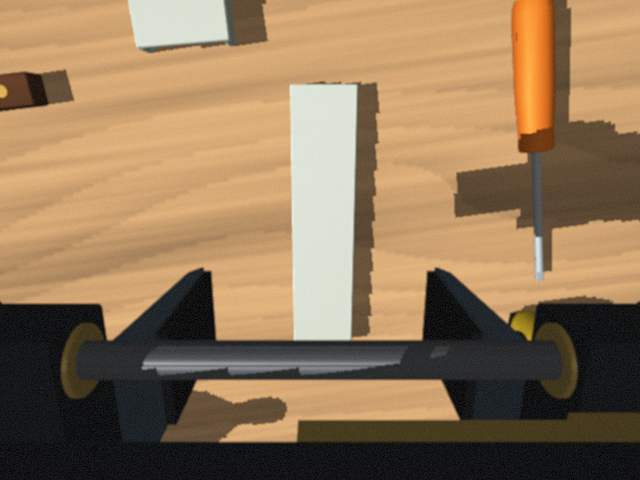

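The lid sits centred between the fingers (cols 290–357, jaw middle about 320). I'll check the wrist calibration against the top camera's estimate.

Run:
```python
from h import *
import pickle
np.set_printoptions(precision=2,suppress=True)
d=pickle.load(open("wrist3.pkl","rb"))
P=[ray(d,p,17) for p in [(290,84.5),(357.5,84),(352,338),(294,338)]]
P=np.array(P);print(P);m0=(P[0]+P[1])/2;m1=(P[2]+P[3])/2;v=m1-m0;print(np.arctan2(v[1],v[0]),m0+100*v/np.linalg.norm(v),np.linalg.norm(P[0]-P[1]))
```

```text
[[ 413.68 -180.6    17.  ]
 [ 419.61 -135.25   17.  ]
 [ 608.85 -161.08   17.  ]
 [ 602.45 -206.98   17.  ]]
-0.13724862349166989 [ 515.7  -171.61   17.  ] 45.74054947466892
```

Emit:
drive_tool --increments '[[[9.1,0,0,3,0],[9.1,0,0,3,0],[9.1,0,0,3,0],[9.1,0,0,1.2,0],[9.1,0,0,0.8,0],[9.1,0,0,0,0],[9.1,0,0,0,0]]]'

```text
clock: 3.6
eef_pos: [516.2, -176.7, 8.2]
eef_rot: [[0.137, 0.991, 0.002], [0.991, -0.137, -0.001], [-0.0, 0.002, -1.0]]
force: [-0.2, -0.3, 0.9]
finger_gap: 90.8
```

Emit:
drive_tool --increments '[[[9.1,0,0,0.4,0],[9.1,0,0,0,0],[9.1,0,0,0,0]]]'

```text
clock: 3.9
eef_pos: [515.5, -176.5, 3.3]
eef_rot: [[0.137, 0.991, 0.0], [0.991, -0.137, -0.0], [-0.0, 0.0, -1.0]]
force: [0.2, -0.8, 0.4]
finger_gap: 90.7
```

Run:
```python
from h import *
import cv2,pickle
np.set_printoptions(precision=2,suppress=True)
for n in("wrist","top","scene"):
  s=robot.observe();print(s["clock"],s["eef_pos"],s["force"])
  d=optics.get_image(n); cv2.imwrite(f"pics/{n}4.png",d["color"]); pickle.dump(d,open(f"{n}4.pkl","wb"))
im=cv2.imread("pics/scene4.png")
cv2.imwrite("pics/c_s4.png",cv2.resize(im[180:320,200:360],None,fx=4,fy=4,interpolation=cv2.INTER_CUBIC))
```

```text
3.9 [ 515.55 -176.48    3.31] [ 0.2  -0.84  0.39]
3.95 [ 515.55 -176.5     3.27] [-0.18 -0.61 -0.05]
4.0 [ 515.54 -176.53    3.26] [ 0.42 -0.45 -0.01]
```

View pics/wrist4.png

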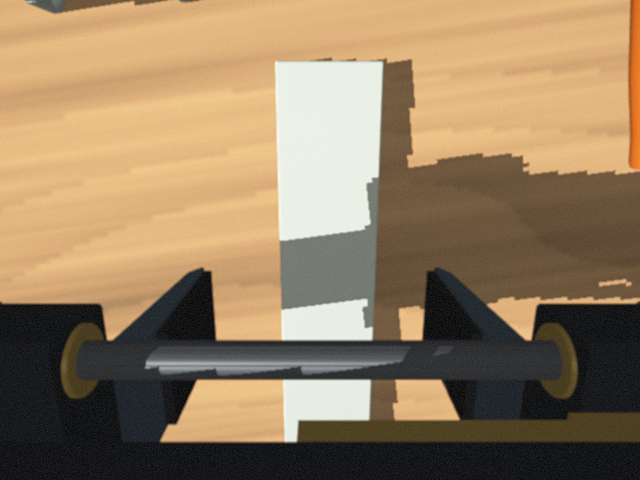

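View pics/c_s4.png

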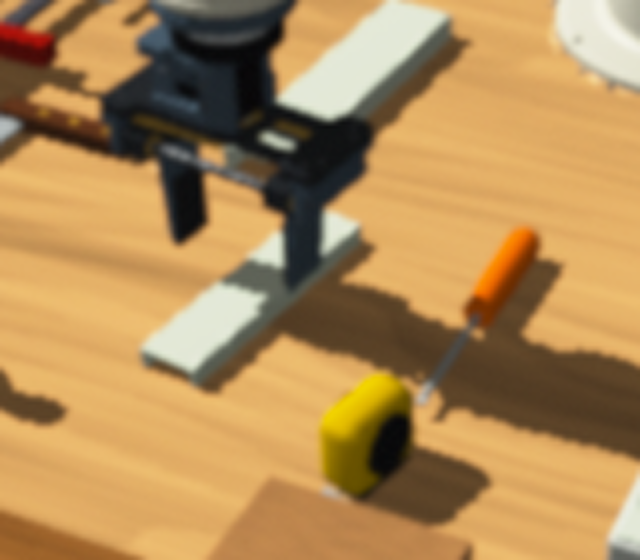

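Emit:
drive_tool --increments '[[[4.2,0,0,0,0],[4.2,0,0,0,0],[4.2,0,0,0,0],[4.2,0,0,0,0],[4.0,0,0,0,0],[4.0,0,0,0,0]]]'

```text
clock: 4.65
eef_pos: [515.4, -176.4, 3.0]
eef_rot: [[0.137, 0.991, -0.0], [0.991, -0.137, 0.0], [0.0, -0.0, -1.0]]
force: [-0.4, -0.0, -0.9]
finger_gap: 46.4
```

Run:
```python
from h import *
import cv2,pickle
np.set_printoptions(precision=2,suppress=True)
for n in("wrist","top"):
  s=robot.observe();print(s["clock"],s["eef_pos"],s["force"],s["finger_gap"])
  d=optics.get_image(n); cv2.imwrite(f"pics/{n}5.png",d["color"]); pickle.dump(d,open(f"{n}5.pkl","wb"))
a=cv2.imread("pics/top5.png")[160:270,360:470]
cv2.imwrite("pics/c_t5.png",cv2.resize(a,None,fx=5,fy=5,interpolation=cv2.INTER_CUBIC))
```

```text
4.65 [ 515.4  -176.41    3.  ] [-0.42 -0.03 -0.86] 46.3654026862622
4.7 [ 515.42 -176.44    3.01] [1.16 0.09 0.26] 42.0076870271525
```

View pics/wrist5.png

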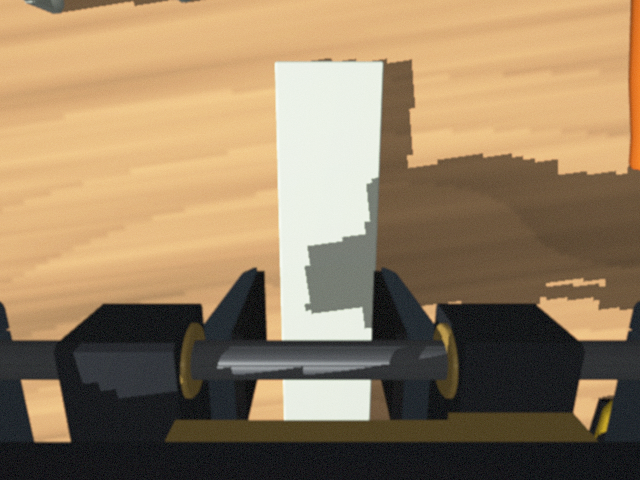

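View pics/c_t5.png

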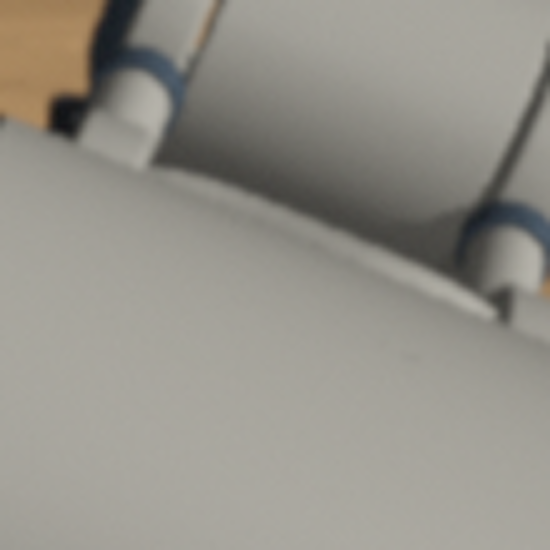

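Run:
```python
from h import *
import cv2,pickle
np.set_printoptions(precision=2,suppress=True)
for n in("wrist","scene"):
  s=robot.observe();print(s["clock"],s["eef_pos"],s["force"],s["finger_gap"])
  d=optics.get_image(n); cv2.imwrite(f"pics/{n}6.png",d["color"]); pickle.dump(d,open(f"{n}6.pkl","wb"))
s=robot.observe();print(s["finger_gap"])
im=cv2.imread("pics/scene6.png")
cv2.imwrite("pics/c_s6.png",cv2.resize(im[180:320,200:360],None,fx=4,fy=4,interpolation=cv2.INTER_CUBIC))
```

```text
4.75 [ 515.41 -176.44    3.04] [ 0.64 -0.64 -0.32] 40.701521999086005
4.8 [ 515.4  -176.44    3.01] [ 0.72 -0.29 -0.23] 40.10491605052395
40.132104629179324
```

View pics/wrist6.png

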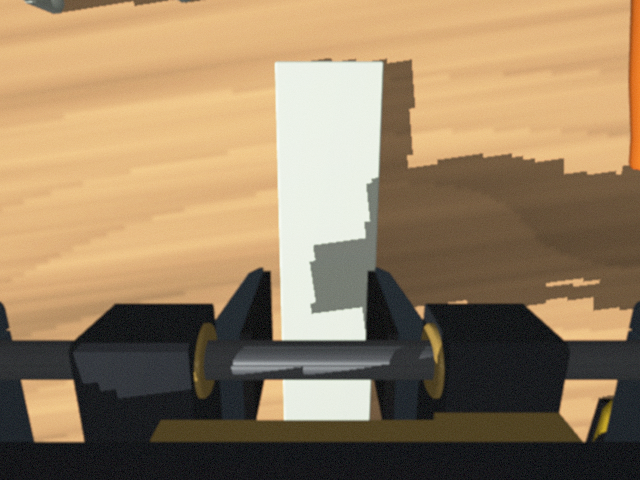

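View pics/c_s6.png

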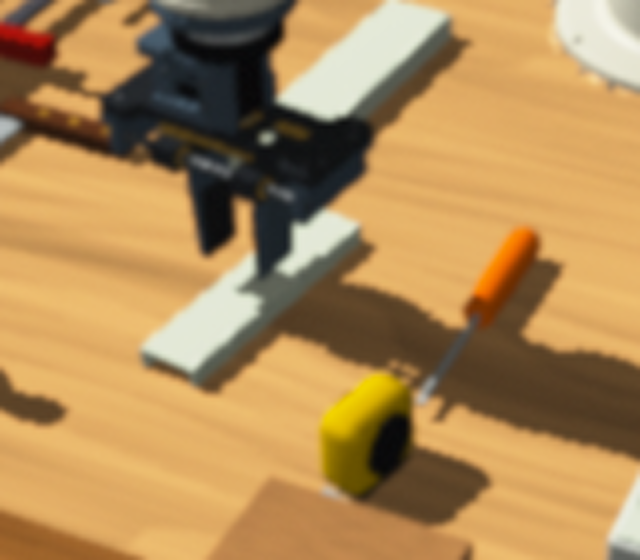

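Run:
```python
from h import *
import pickle
np.set_printoptions(precision=1,suppress=True)
s=robot.observe();R=np.array(s["eef_rot"]);p=np.array(s["eef_pos"]);print(s["joints"])
d=pickle.load(open("scene6.pkl","rb"))
for z in (3,20,30,40):
  print("z",z)
  for sx in(20,33.5,-20,-33.5):
    print(sx,[tuple(np.round((np.array(proj(d,np.array([p[0],p[1],z])+R@np.array([sx,sy,0])))-[200,180])*4).astype(int)) for sy in(16,-16)])
L=np.array([[617.2,-166.6,17],[611.3,-212.6,17],[413.2,-185.5,17],[419.2,-138.9,17]])
print("lid top corners per top cam",[tuple(np.round((np.array(proj(d,l))-[200,180])*4).astype(int)) for l in L])
d=pickle.load(open("wrist6.pkl","rb"))
for sx in(20,-20): print("wrist tip", [np.round(proj(d,p+R@np.array([sx,sy,0]))) for sy in(16,-16)])
```

```text
[-0.4  0.6  1.7  0.   0.8 -1.9]
z 3
20 [(np.int64(259), np.int64(316)), (np.int64(285), np.int64(293))]
33.5 [(np.int64(274), np.int64(322)), (np.int64(301), np.int64(299))]
-20 [(np.int64(214), np.int64(298)), (np.int64(241), np.int64(275))]
-33.5 [(np.int64(199), np.int64(291)), (np.int64(226), np.int64(269))]
z 20
20 [(np.int64(257), np.int64(297)), (np.int64(284), np.int64(274))]
33.5 [(np.int64(273), np.int64(304)), (np.int64(300), np.int64(280))]
-20 [(np.int64(212), np.int64(279)), (np.int64(240), np.int64(256))]
-33.5 [(np.int64(197), np.int64(273)), (np.int64(225), np.int64(250))]
z 30
20 [(np.int64(256), np.int64(286)), (np.int64(283), np.int64(263))]
33.5 [(np.int64(272), np.int64(292)), (np.int64(299), np.int64(269))]
-20 [(np.int64(211), np.int64(268)), (np.int64(239), np.int64(245))]
-33.5 [(np.int64(196), np.int64(262)), (np.int64(224), np.int64(239))]
z 40
20 [(np.int64(255), np.int64(275)), (np.int64(283), np.int64(252))]
33.5 [(np.int64(271), np.int64(281)), (np.int64(298), np.int64(258))]
-20 [(np.int64(210), np.int64(256)), (np.int64(238), np.int64(234))]
-33.5 [(np.int64(195), np.int64(250)), (np.int64(223), np.int64(228))]
lid top corners per top cam [(np.int64(187), np.int64(367)), (np.int64(133), np.int64(344)), (np.int64(304), np.int64(202)), (np.int64(356), np.int64(221))]
wrist tip [array([357., 304.]), array([358., 245.])]
wrist tip [array([281., 304.]), array([279., 245.])]
```

Run:
```python
import cv2
im=cv2.imread("pics/scene6.png")
cv2.imwrite("pics/c_s6b.png",cv2.resize(im[200:290,225:305],None,fx=7,fy=6.6,interpolation=cv2.INTER_CUBIC))
im=cv2.imread("pics/wrist6.png")
cv2.imwrite("pics/c_w6b.png",cv2.resize(im[220:430,220:430],None,fx=2.8,fy=2.8,interpolation=cv2.INTER_CUBIC))
```

```text
(no output)
```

View pics/c_s6b.png

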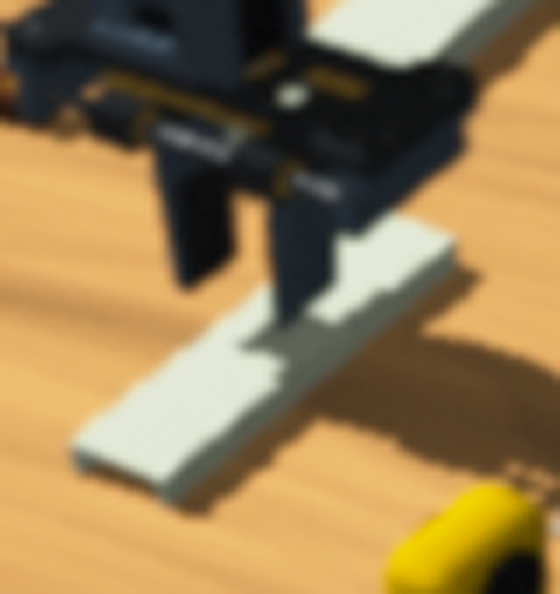

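View pics/c_w6b.png

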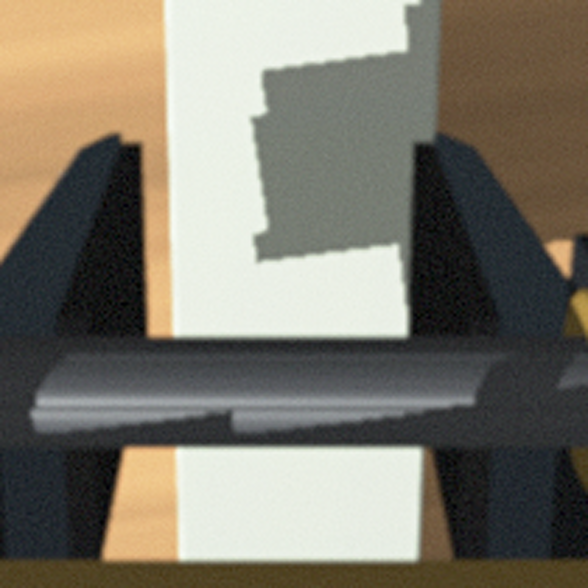

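Run:
```python
from h import *
import pickle
np.set_printoptions(precision=1,suppress=True)
s=robot.observe();R=np.array(s["eef_rot"]);p=np.array(s["eef_pos"])
d=pickle.load(open("wrist6.pkl","rb"))
for dz in (0,-20,-30,-35,-40,-45): print(dz,[np.array(proj(d,p+R@np.array([sx,sy,dz]))) for sx in(20,-20) for sy in (-16,16)])
print(np.array(d["R"])@R, np.array(d["R"])@p+d["t"])
d=pickle.load(open("scene6.pkl","rb"))
```

```text
0 [array([358.4, 245.1]), array([356.9, 303.5]), array([279.2, 245.2]), array([280.8, 303.7])]
-20 [array([362.4, 257.2]), array([360.6, 320.7]), array([275.4, 257.4]), array([277.3, 320.8])]
-30 [array([364.7, 264.3]), array([362.7, 330.5]), array([273.2, 264.4]), array([275.3, 330.7])]
-35 [array([365.9, 268.1]), array([363.8, 335.8]), array([272. , 268.2]), array([274.2, 336. ])]
-40 [array([367.2, 272.1]), array([365. , 341.4]), array([270.8, 272.2]), array([273.1, 341.5])]
-45 [array([368.6, 276.3]), array([366.3, 347.2]), array([269.5, 276.4]), array([271.9, 347.4])]
[[ 1.   0.  -0. ]
 [-0.   1.  -0.3]
 [ 0.   0.3  1. ]] [  0.   17.1 220. ]
```

Finding: the fingers closed to 40 mm (less than the lid's 46) without touching it. Both the scene and wrist cameras put the real fingertips about 40 mm behind the reported TCP: the projections match at dz = -40. So the tips are actually about 43 mm above the bench, over the lid. I'll reopen and go down further in steps, watching the force.

Emit:
drive_tool --increments '[[[9.1,0.2,0,0,0],[9.1,0,0,0,0],[9.1,0,0,0,0],[9.1,0,0,0,0],[9.1,0,0,0,0],[9.1,0,0,0,0],[9.1,0,0,0,0]]]'

```text
clock: 5.55
eef_pos: [515.7, -174.5, 3.0]
eef_rot: [[0.137, 0.991, -0.0], [0.991, -0.137, -0.0], [-0.0, -0.0, -1.0]]
force: [0.1, -0.0, -0.5]
finger_gap: 90.0
```

Emit:
drive_tool --increments '[[[9.1,0,0,1.0,0],[9.1,0,0,1.0,0],[9.1,0,0,0.6,0],[9.1,0,0,0.3,0],[9.1,0,0,0,0],[9.1,0,0,0,0]]]'

```text
clock: 6.15
eef_pos: [515.7, -174.5, -26.0]
eef_rot: [[0.137, 0.991, 0.0], [0.991, -0.137, 0.0], [0.0, 0.0, -1.0]]
force: [0.5, -0.1, -0.4]
finger_gap: 91.0
```

Run:
```python
from h import *
import cv2,pickle
np.set_printoptions(precision=2,suppress=True)
for n in("wrist","scene"):
  s=robot.observe();print(s["clock"],s["eef_pos"],s["force"],s["finger_gap"])
  d=optics.get_image(n); cv2.imwrite(f"pics/{n}7.png",d["color"]); pickle.dump(d,open(f"{n}7.pkl","wb"))
im=cv2.imread("pics/scene7.png")
cv2.imwrite("pics/c_s7.png",cv2.resize(im[190:310,210:330],None,fx=5,fy=5,interpolation=cv2.INTER_CUBIC))
```

```text
6.15 [ 515.74 -174.47  -25.97] [ 0.54 -0.07 -0.37] 90.97102655207975
6.2 [ 515.84 -174.53  -25.82] [ 0.07  0.8  -0.41] 91.24383913669881
```

View pics/c_s7.png

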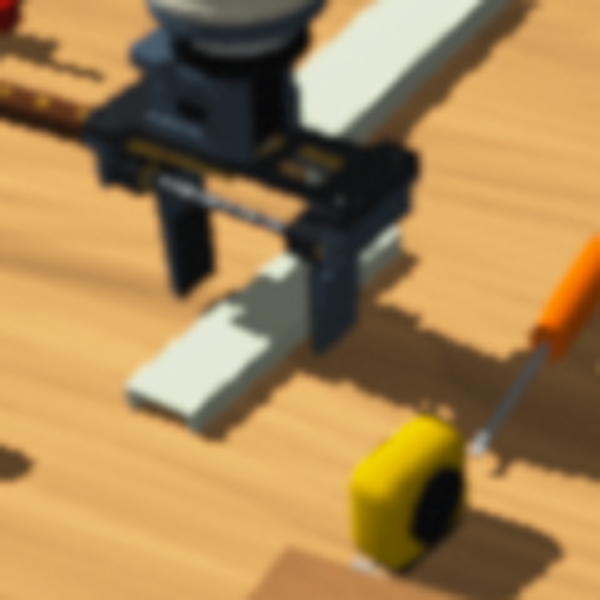

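View pics/wrist7.png

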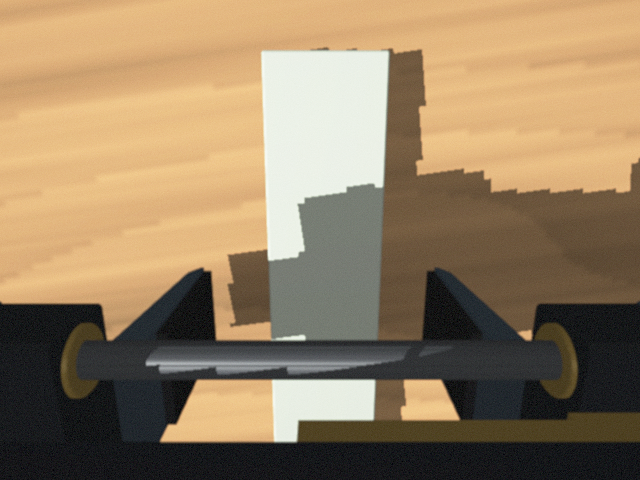

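The reported z is -26 with no contact force, which confirms the 40 mm offset. The tips are now about 14 mm above the bench. Down another 10 mm, 2 mm sideways to centre, then close.

Emit:
drive_tool --increments '[[[9.1,0.2,0,0.5,0],[9.1,0,0,0.3,0],[9.1,0,0,0.2,0],[9.1,0,0,0,0]]]'

```text
clock: 6.65
eef_pos: [515.8, -172.3, -36.3]
eef_rot: [[0.137, 0.991, -0.0], [0.991, -0.137, 0.0], [0.0, -0.001, -1.0]]
force: [-0.1, -1.1, 0.8]
finger_gap: 91.1
```

Emit:
drive_tool --increments '[[[4.0,0,0,0,0],[4.0,0,0,0,0],[4.0,0,0,0,0],[4.0,0,0,0,0],[4.0,0,0,0,0],[4.0,0,0,0,0],[4.0,0,0,0,0],[4.0,0,0,0,0]]]'

```text
clock: 7.45
eef_pos: [516.0, -172.5, -35.9]
eef_rot: [[0.137, 0.991, 0.0], [0.991, -0.137, -0.0], [-0.0, 0.0, -1.0]]
force: [0.4, 0.9, 0.8]
finger_gap: 45.7
```

Run:
```python
from h import *
import cv2,pickle
np.set_printoptions(precision=2,suppress=True)
for n in("wrist","scene"):
  s=robot.observe();print(s["clock"],s["eef_pos"],s["force"],s["finger_gap"])
  d=optics.get_image(n); cv2.imwrite(f"pics/{n}8.png",d["color"]); pickle.dump(d,open(f"{n}8.pkl","wb"))
im=cv2.imread("pics/scene8.png")
cv2.imwrite("pics/c_s8.png",cv2.resize(im[190:310,210:330],None,fx=5,fy=5,interpolation=cv2.INTER_CUBIC))
```

```text
7.45 [ 516.01 -172.49  -35.94] [0.4  0.95 0.83] 45.73432341922511
7.5 [ 515.96 -172.46  -35.93] [-0.19  0.74  1.39] 45.63694574010711
```

View pics/c_s8.png

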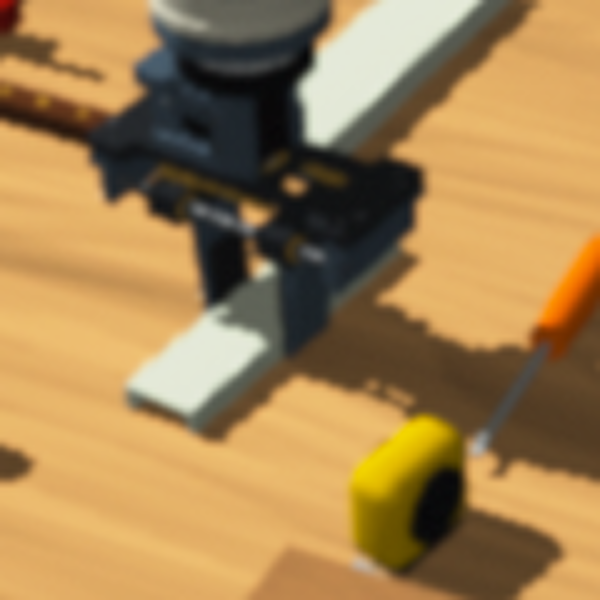

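View pics/wrist8.png

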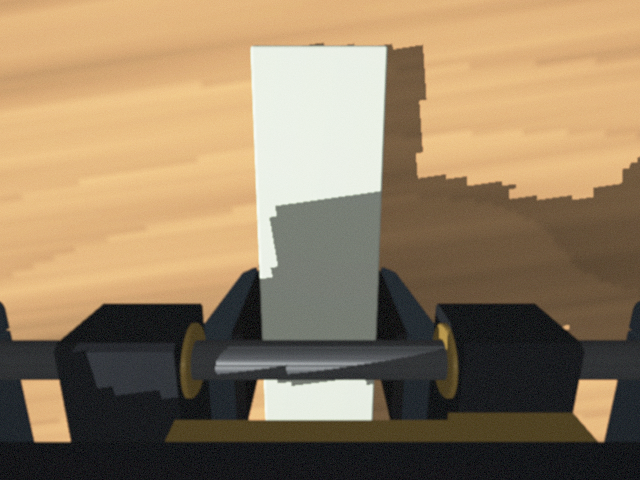

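The lid is gripped at gap 45.7. Its true y is about -172.5, which agrees with the wrist camera; the top camera is off by about 3.5 mm in y. I'll lift and carry it.

Emit:
drive_tool --increments '[[[4.0,0,0,-1,0],[4.0,0,0,-3,0],[4.0,0,0,-3,0],[4.0,0,0,-3,-0.08],[4.0,0,0,-3,-0.077],[4.0,0,0,0,0],[4.0,0,0,0,0]]]'

```text
clock: 8.25
eef_pos: [516.2, -172.6, 94.8]
eef_rot: [[-0.018, 1.0, 0.001], [1.0, 0.018, -0.001], [-0.001, 0.001, -1.0]]
force: [-0.5, -0.2, -2.1]
finger_gap: 45.4
```

Emit:
drive_tool --increments '[[[4.0,3.73,0.03,0,0],[4.0,3.73,0.03,0,0],[4.0,3.73,0.03,0,0],[4.0,3.73,0.03,0,0],[4.0,3.73,0.03,0,0],[4.0,3.73,0.03,0,0],[4.0,3.73,0.03,0,0],[4.0,3.73,0.03,0,0],[4.0,3.73,0.03,0,0],[4.0,3.73,0.03,0,0]]]'

```text
clock: 9.25
eef_pos: [510.7, 201.8, 92.9]
eef_rot: [[-0.018, 1.0, -0.002], [1.0, 0.018, -0.001], [-0.001, -0.002, -1.0]]
force: [0.2, -0.5, -1.3]
finger_gap: 45.9
```

Emit:
drive_tool --increments '[[[4.0,0,0,2,0],[4.0,0,0,2,0],[4.0,0,0,0,0],[4.0,0,0,0,0],[4.0,0,0,0,0],[4.0,0,0,0,0]]]'

```text
clock: 9.85
eef_pos: [512.3, 200.4, 54.8]
eef_rot: [[-0.019, 1.0, 0.001], [1.0, 0.019, 0.0], [0.0, 0.001, -1.0]]
force: [-0.4, -0.3, -0.6]
finger_gap: 45.9
```

Run:
```python
from h import *
import cv2,pickle
np.set_printoptions(precision=2,suppress=True)
for n in("wrist","scene"):
  s=robot.observe();print(s["clock"],s["eef_pos"],s["force"],s["finger_gap"])
  d=optics.get_image(n); cv2.imwrite(f"pics/{n}9.png",d["color"]); pickle.dump(d,open(f"{n}9.pkl","wb"))
im=cv2.imread("pics/scene9.png")
cv2.imwrite("pics/c_s9.png",cv2.resize(im[200:360,310:470],None,fx=3.75,fy=3.75,interpolation=cv2.INTER_CUBIC))
im=cv2.imread("pics/wrist9.png")
```

```text
9.85 [512.32 200.43  54.77] [-0.4  -0.33 -0.6 ] 45.85312632643687
9.9 [512.27 200.44  54.73] [ 0.22  0.63 -0.03] 46.017831741736295
```

View pics/c_s9.png

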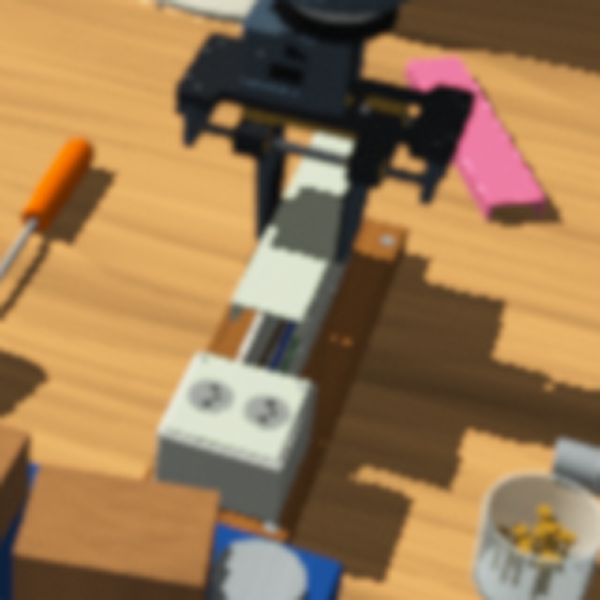

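View pics/wrist9.png

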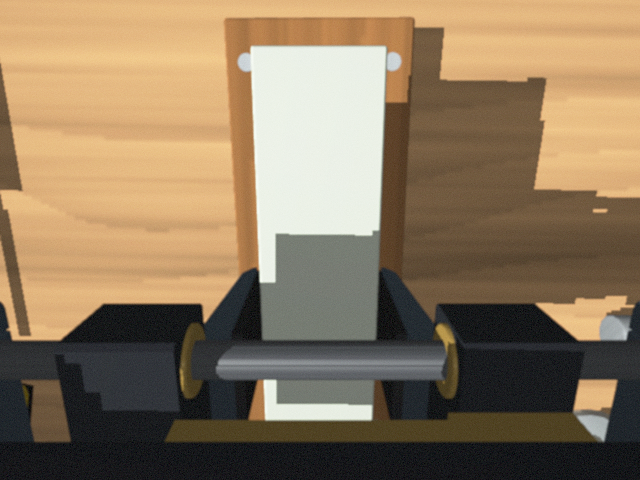

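Plank and lid are both centred at about col 319 in the wrist view, so the lid is lined up. It sits about 10 mm short of the box. Lowering now.

Emit:
drive_tool --increments '[[[4.0,0,0,1.5,0],[4.0,0,0,1.5,0],[4.0,0,0,0.5,0],[4.0,0,0,0,0],[4.0,0,0,0,0]]]'

```text
clock: 10.45
eef_pos: [512.1, 200.6, 19.5]
eef_rot: [[-0.019, 1.0, 0.0], [1.0, 0.019, 0.0], [0.0, 0.0, -1.0]]
force: [-0.6, 0.4, -0.6]
finger_gap: 45.8
```

Run:
```python
from h import *
import cv2,pickle
np.set_printoptions(precision=2,suppress=True)
for n in("wrist","scene"):
  s=robot.observe();print(s["clock"],s["eef_pos"],s["force"],s["finger_gap"])
  d=optics.get_image(n); cv2.imwrite(f"pics/{n}10.png",d["color"]); pickle.dump(d,open(f"{n}10.pkl","wb"))
im=cv2.imread("pics/scene10.png")
cv2.imwrite("pics/c_s10.png",cv2.resize(im[240:340,340:440],None,fx=6,fy=6,interpolation=cv2.INTER_CUBIC))
im=cv2.imread("pics/wrist10.png")
cv2.imwrite("pics/c_w10.png",cv2.resize(im[0:200,200:440],None,fx=3,fy=3,interpolation=cv2.INTER_CUBIC))
```

```text
10.45 [512.1  200.57  19.53] [-0.59  0.38 -0.57] 45.83797449802096
10.5 [512.26 200.61  19.7 ] [-0.34 -0.54  0.13] 45.57398406092409
```

View pics/c_s10.png

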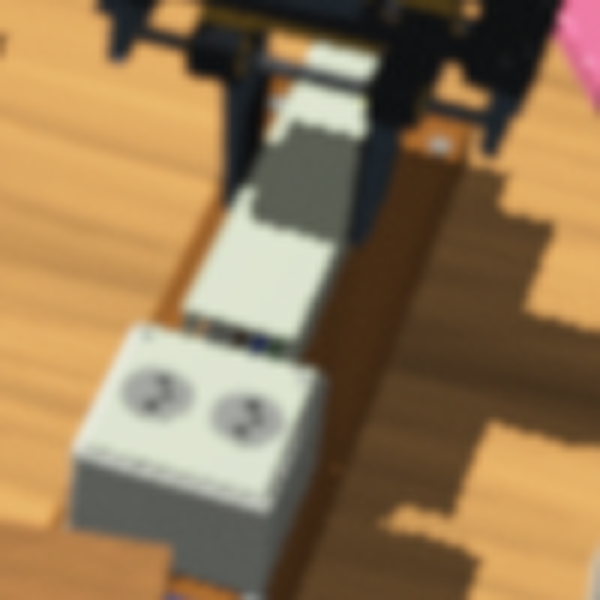

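View pics/c_w10.png

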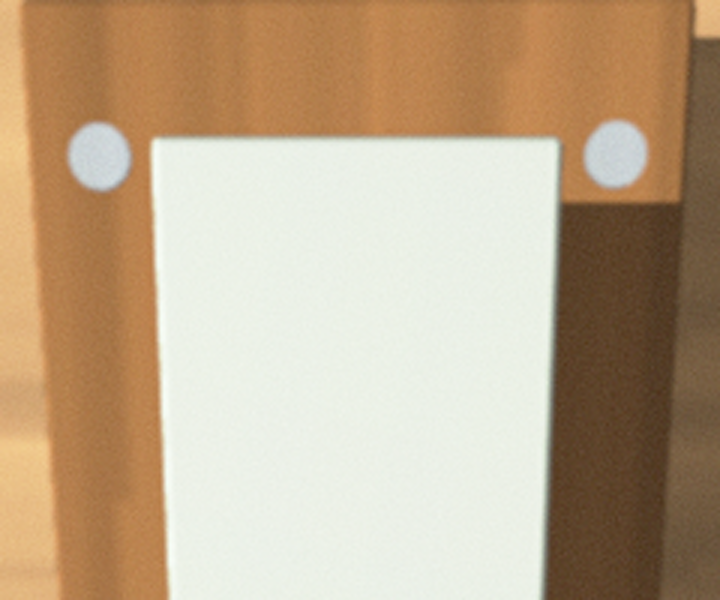

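Lid and plank agree laterally to within about 0.5 mm (crop cols 356 and 358). I'll lower it until it touches the wall beads.

Emit:
drive_tool --increments '[[[4.0,0,0,0.2,0],[4.0,0,0,0.2,0],[4.0,0,0,0,0],[4.0,0,0,0,0]]]'

```text
clock: 10.95
eef_pos: [511.8, 200.6, 15.0]
eef_rot: [[-0.019, 1.0, -0.0], [1.0, 0.019, 0.0], [0.0, -0.0, -1.0]]
force: [0.3, 1.2, -0.8]
finger_gap: 45.8
```

Emit:
drive_tool --increments '[[[4.0,0,0,0.1,0],[4.0,0,0,0,0],[4.0,0,0,0,0]]]'

```text
clock: 11.25
eef_pos: [511.8, 200.5, 14.0]
eef_rot: [[-0.019, 1.0, -0.0], [1.0, 0.019, -0.0], [-0.0, -0.0, -1.0]]
force: [-0.4, 0.7, -0.8]
finger_gap: 45.9
```

Emit:
drive_tool --increments '[[[4.0,0,0,0.05,0],[4.0,0,0,0,0],[4.0,0,0,0,0]]]'

```text
clock: 11.55
eef_pos: [511.9, 200.6, 13.6]
eef_rot: [[-0.019, 1.0, 0.0], [1.0, 0.019, 0.0], [0.0, 0.0, -1.0]]
force: [-0.0, 1.4, 1.8]
finger_gap: 46.1
```

Contact came at 13.6 mm, as predicted. Now sliding toward the box.

Emit:
drive_tool --increments '[[[4.0,0,0.2,0,0],[4.0,0,0.2,0,0],[4.0,0,0.2,0,0],[4.0,0,0,0,0],[4.0,0,0,0,0]]]'

```text
clock: 12.05
eef_pos: [518.2, 200.7, 13.6]
eef_rot: [[-0.019, 1.0, 0.001], [1.0, 0.019, 0.0], [0.0, 0.001, -1.0]]
force: [1.3, 2.5, 2.5]
finger_gap: 45.9
```

Emit:
drive_tool --increments '[[[4.0,0,0.1,0,0],[4.0,0,0,0,0],[4.0,0,0,0,0]]]'

```text
clock: 12.35
eef_pos: [518.8, 200.7, 13.5]
eef_rot: [[-0.019, 1.0, 0.0], [1.0, 0.019, 0.0], [0.0, 0.0, -1.0]]
force: [1.1, 2.3, 2.6]
finger_gap: 45.5
```

Emit:
drive_tool --increments '[[[4.0,0,0.1,0,0],[4.0,0,0,0,0],[4.0,0,0,0,0]]]'

```text
clock: 12.65
eef_pos: [519.8, 200.7, 13.5]
eef_rot: [[-0.019, 1.0, 0.0], [1.0, 0.019, 0.0], [0.0, 0.0, -1.0]]
force: [-0.9, 2.2, 2.4]
finger_gap: 45.9
```

Emit:
drive_tool --increments '[[[4.0,0.03,0.1,0,0],[4.0,0,0,0,0],[4.0,0,0,0,0]]]'

```text
clock: 12.95
eef_pos: [520.9, 201.0, 13.5]
eef_rot: [[-0.019, 1.0, 0.0], [1.0, 0.019, -0.0], [-0.0, 0.0, -1.0]]
force: [0.2, 1.4, 2.3]
finger_gap: 46.2
```

Emit:
drive_tool --increments '[[[4.0,0.03,0.1,0,0],[4.0,0,0,0,0],[4.0,0,0,0,0]]]'

```text
clock: 13.25
eef_pos: [521.9, 201.3, 13.5]
eef_rot: [[-0.019, 1.0, 0.0], [1.0, 0.019, -0.0], [-0.0, 0.0, -1.0]]
force: [0.0, 1.4, 1.2]
finger_gap: 45.7
```

Emit:
drive_tool --increments '[[[4.0,0,0.1,0,0],[4.0,0,0,0,0],[4.0,0,0,0,0]]]'

```text
clock: 13.55
eef_pos: [522.9, 201.3, 13.5]
eef_rot: [[-0.019, 1.0, 0.0], [1.0, 0.019, -0.0], [-0.0, 0.0, -1.0]]
force: [0.4, -0.1, 0.2]
finger_gap: 45.6
```

Run:
```python
from h import *
import cv2,pickle
np.set_printoptions(precision=2,suppress=True)
for n in("scene","top"):
  s=robot.observe();print(s["clock"],s["eef_pos"],s["force"],s["ft_torque"],s["finger_gap"])
  d=optics.get_image(n); cv2.imwrite(f"pics/{n}11.png",d["color"]); pickle.dump(d,open(f"{n}11.pkl","wb"))
im=cv2.imread("pics/scene11.png")
cv2.imwrite("pics/c_s11.png",cv2.resize(im[270:320,350:410],None,fx=12,fy=12,interpolation=cv2.INTER_CUBIC))
```

```text
13.55 [522.87 201.3   13.5 ] [ 0.41 -0.15  0.2 ] [ 0.08 -0.02  0.07] 45.57870972272288
13.6 [522.88 201.29  13.53] [0.18 0.43 0.  ] [ 0.06 -0.05  0.1 ] 45.42081585685251
```

View pics/c_s11.png

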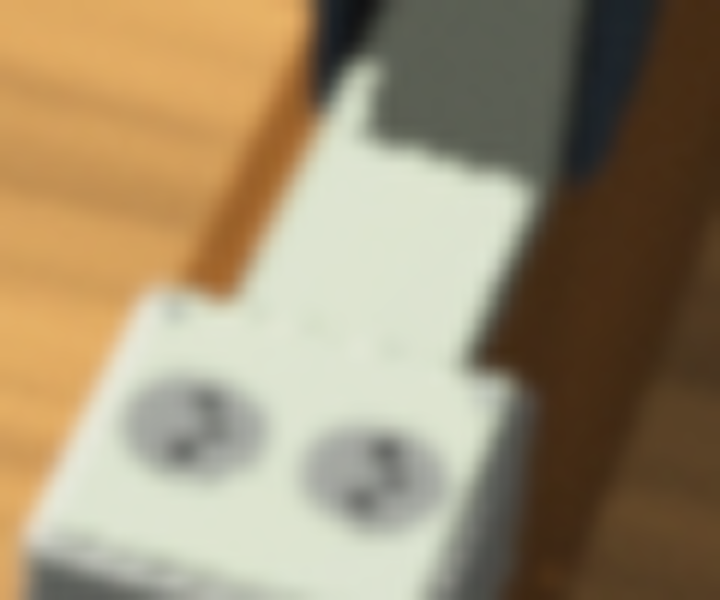

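The lid end is now very close to the box, with sideways force near zero. Continuing in 0.5 mm steps until there's a reaction.

Emit:
drive_tool --increments '[[[4.0,0,0.05,0,0],[4.0,0,0,0,0],[4.0,0,0,0,0]]]'

```text
clock: 13.95
eef_pos: [523.3, 201.3, 13.5]
eef_rot: [[-0.019, 1.0, -0.0], [1.0, 0.019, -0.0], [-0.0, -0.0, -1.0]]
force: [-0.8, 0.7, 1.1]
finger_gap: 45.6
```

Emit:
drive_tool --increments '[[[4.0,0,0.05,0,0],[4.0,0,0,0,0],[4.0,0,0,0,0]]]'

```text
clock: 14.25
eef_pos: [523.8, 201.3, 13.5]
eef_rot: [[-0.019, 1.0, -0.0], [1.0, 0.019, -0.0], [-0.0, -0.0, -1.0]]
force: [0.0, 0.5, 0.9]
finger_gap: 45.7
```

Emit:
drive_tool --increments '[[[4.0,0,0.05,0,0],[4.0,0,0,0,0],[4.0,0,0,0,0]]]'

```text
clock: 14.55
eef_pos: [524.3, 201.4, 13.5]
eef_rot: [[-0.019, 1.0, 0.0], [1.0, 0.019, 0.0], [0.0, 0.0, -1.0]]
force: [-0.8, 0.4, 1.2]
finger_gap: 45.8
```

Emit:
drive_tool --increments '[[[4.0,0,0.05,0,0],[4.0,0,0,0,0],[4.0,0,0,0,0]]]'

```text
clock: 14.85
eef_pos: [524.8, 201.4, 13.5]
eef_rot: [[-0.019, 1.0, 0.0], [1.0, 0.019, 0.0], [-0.0, 0.0, -1.0]]
force: [-0.8, 0.4, 1.2]
finger_gap: 45.7
```

Emit:
drive_tool --increments '[[[4.0,0,0.05,0,0],[4.0,0,0,0,0],[4.0,0,0,0,0]]]'

```text
clock: 15.15
eef_pos: [525.3, 201.4, 13.5]
eef_rot: [[-0.019, 1.0, 0.0], [1.0, 0.019, 0.0], [0.0, 0.0, -1.0]]
force: [-0.6, 0.8, 0.9]
finger_gap: 46.0
```

Emit:
drive_tool --increments '[[[4.0,0,0.05,0,0],[4.0,0,0,0,0],[4.0,0,0,0,0]]]'

```text
clock: 15.45
eef_pos: [525.5, 201.3, 13.5]
eef_rot: [[-0.019, 1.0, -0.0], [1.0, 0.019, -0.0], [-0.0, -0.0, -1.0]]
force: [-3.2, -0.2, 3.0]
finger_gap: 45.9
```

The box pushes back: Fx -3.2 and the advance stalls. I'll add a little more, look, then press.

Emit:
drive_tool --increments '[[[4.0,0,0.05,0,0],[4.0,0,0,0,0],[4.0,0,0,0,0]]]'

```text
clock: 15.75
eef_pos: [525.6, 201.3, 13.4]
eef_rot: [[-0.019, 1.0, -0.001], [1.0, 0.019, -0.0], [-0.0, -0.001, -1.0]]
force: [-5.0, -0.7, 4.3]
finger_gap: 46.0
```

Run:
```python
from h import *
import cv2,pickle
np.set_printoptions(precision=2,suppress=True)
for n in("scene","wrist"):
  s=robot.observe();print(s["clock"],s["eef_pos"],s["force"],s["ft_torque"],s["finger_gap"])
  d=optics.get_image(n); cv2.imwrite(f"pics/{n}12.png",d["color"]); pickle.dump(d,open(f"{n}12.pkl","wb"))
im=cv2.imread("pics/scene12.png")
cv2.imwrite("pics/c_s12.png",cv2.resize(im[270:320,350:410],None,fx=12,fy=12,interpolation=cv2.INTER_CUBIC))
```

```text
15.75 [525.57 201.32  13.43] [-5.04 -0.7   4.27] [0.15 0.74 0.19] 45.99604058379129
15.8 [525.58 201.29  13.43] [-5.12  0.53  3.93] [0.08 0.81 0.2 ] 45.762829291164365
```

View pics/c_s12.png

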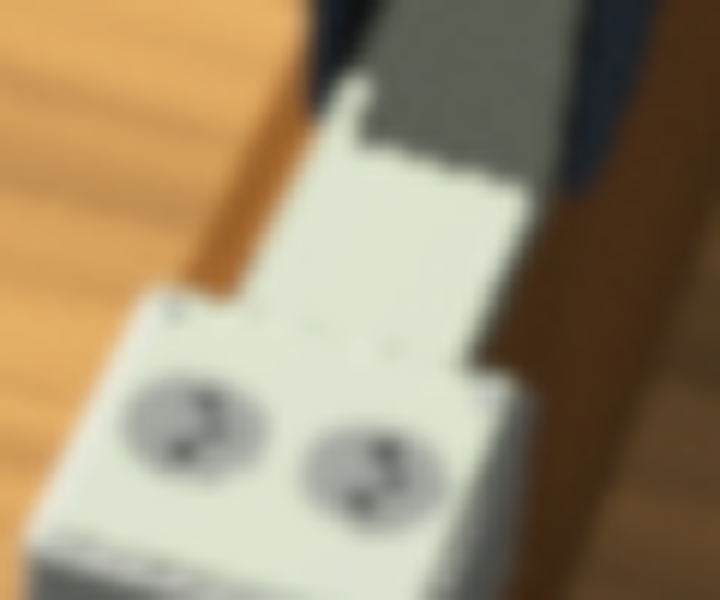

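View pics/wrist12.png

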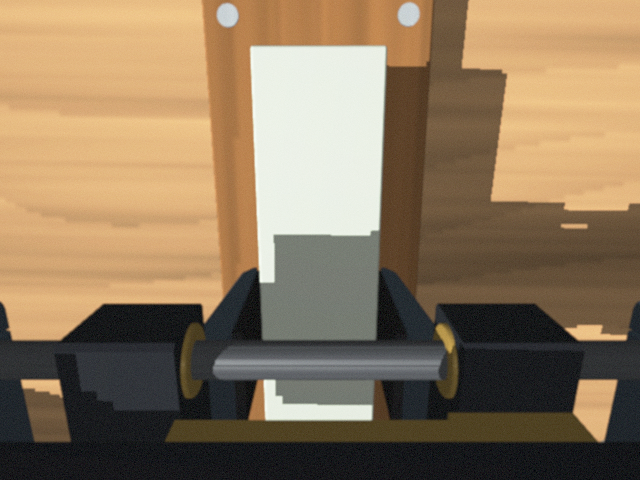

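The lid is butted flush, with no gap at the box edge. Now pressing down.

Emit:
drive_tool --increments '[[[4.0,0,0,0.1,0],[4.0,0,0,0.1,0],[4.0,0,0,0,0],[4.0,0,0,0,0]]]'

```text
clock: 16.25
eef_pos: [525.6, 201.4, 11.6]
eef_rot: [[-0.02, 1.0, -0.001], [1.0, 0.02, -0.0], [-0.0, -0.001, -1.0]]
force: [-7.2, 0.7, 8.0]
finger_gap: 46.2
```

Emit:
drive_tool --increments '[[[4.0,0,0,0.1,0],[4.0,0,0,0.1,0],[4.0,0,0,0,0],[4.0,0,0,0,0]]]'

```text
clock: 16.65
eef_pos: [525.6, 201.3, 9.4]
eef_rot: [[-0.02, 1.0, -0.001], [1.0, 0.02, -0.0], [-0.0, -0.001, -1.0]]
force: [-4.7, -0.2, 2.6]
finger_gap: 45.6
```

Emit:
drive_tool --increments '[[[4.0,0,0,0.1,0],[4.0,0,0,0.1,0],[4.0,0,0,0,0],[4.0,0,0,0,0]]]'

```text
clock: 17.05
eef_pos: [525.6, 201.3, 7.1]
eef_rot: [[-0.019, 1.0, -0.001], [1.0, 0.019, -0.0], [-0.0, -0.001, -1.0]]
force: [-4.9, 2.2, -7.6]
finger_gap: 46.1
```

Emit:
drive_tool --increments '[[[4.0,0,0,0.1,0],[4.0,0,0,0.1,0],[4.0,0,0,0,0],[4.0,0,0,0,0]]]'

```text
clock: 17.45
eef_pos: [525.6, 201.3, 5.4]
eef_rot: [[-0.019, 1.0, -0.001], [1.0, 0.019, -0.0], [-0.0, -0.001, -1.0]]
force: [-7.0, 0.3, -0.4]
finger_gap: 45.8
```

Emit:
drive_tool --increments '[[[4.0,0,0,0.1,0],[4.0,0,0,0,0],[4.0,0,0,0,0]]]'

```text
clock: 17.75
eef_pos: [525.6, 201.3, 4.9]
eef_rot: [[-0.019, 1.0, -0.001], [1.0, 0.019, -0.0], [-0.0, -0.001, -1.0]]
force: [-9.2, 0.1, 10.7]
finger_gap: 46.0
```

The lid snapped through (force went negative) and hit the hard stop at z≈4.9, 8.6 mm down. Now pressing firmly.

Emit:
drive_tool --increments '[[[4.0,0,0,0.08,0],[4.0,0,0,0,0],[4.0,0,0,0,0]]]'

```text
clock: 18.05
eef_pos: [525.7, 201.3, 4.8]
eef_rot: [[-0.019, 1.0, -0.0], [1.0, 0.019, 0.0], [0.0, -0.0, -1.0]]
force: [-13.2, -1.6, 25.1]
finger_gap: 45.8
```

Run:
```python
from h import *
import cv2,pickle
np.set_printoptions(precision=2,suppress=True)
for n in("scene","wrist"):
  s=robot.observe();print(s["clock"],s["eef_pos"],s["force"],s["ft_torque"],s["finger_gap"])
  d=optics.get_image(n); cv2.imwrite(f"pics/{n}13.png",d["color"]); pickle.dump(d,open(f"{n}13.pkl","wb"))
im=cv2.imread("pics/scene13.png")
cv2.imwrite("pics/c_s13.png",cv2.resize(im[240:320,350:430],None,fx=7.5,fy=7.5,interpolation=cv2.INTER_CUBIC))
```

```text
18.05 [525.7  201.34   4.84] [-13.2   -1.64  25.1 ] [-0.28  2.37  0.09] 45.82627890277845
18.1 [525.71 201.35   4.85] [-13.14  -1.49  24.31] [-0.35  2.35  0.11] 45.33855968748308
```

View pics/c_s13.png

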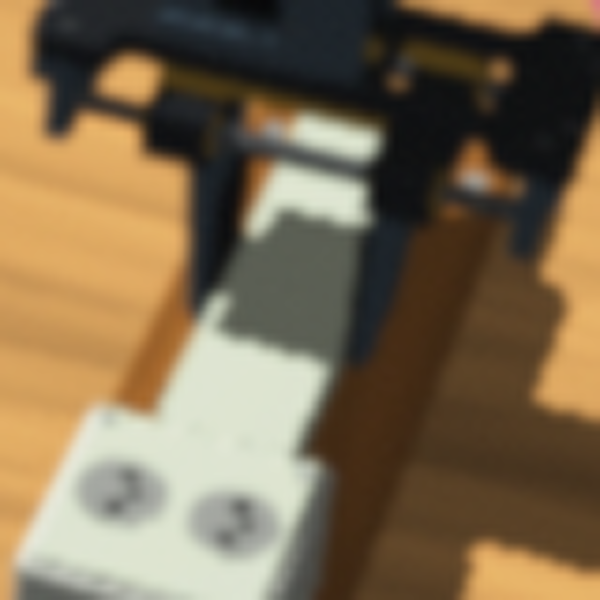

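View pics/wrist13.png

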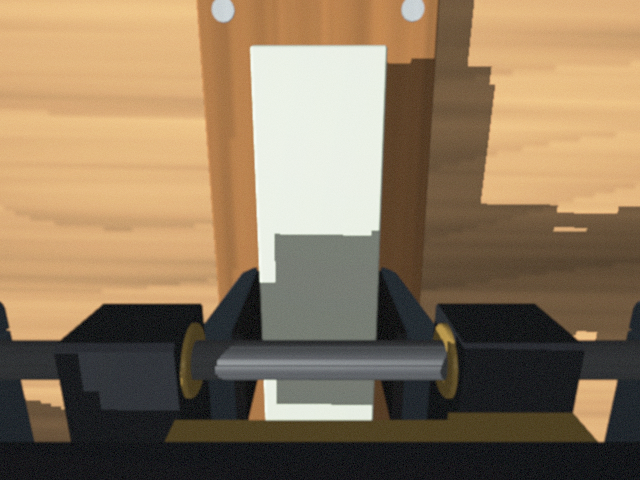

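The wrist view shows the lid unmoved in the grip (end at row 46, cols 251–386, same as before pressing), so there was no slip or tilt. It's held at 25 N down. I'll check that's steady, then hand in.

Emit:
drive_tool --increments '[[[4.0,0,0,0,0],[4.0,0,0,0,0],[4.0,0,0,0,0],[4.0,0,0,0,0],[4.0,0,0,0,0]]]'

```text
clock: 18.65
eef_pos: [525.7, 201.3, 4.8]
eef_rot: [[-0.019, 1.0, -0.0], [1.0, 0.019, -0.0], [-0.0, -0.0, -1.0]]
force: [-12.5, -0.7, 25.4]
finger_gap: 45.3
```

Run:
```python
from h import *
import cv2
np.set_printoptions(precision=2,suppress=True)
d=optics.get_image("wrist"); cv2.imwrite("pics/w14.png",d["color"])
# lid free end: height consistency of home lid: width of 46 at z=58
P=[ray(d,p,58) for p in [(251,46),(386,46)]]
print(P,np.linalg.norm(P[0]-P[1]))
t=optics.get_image("top"); cv2.imwrite("pics/top14.png",t["color"])
s=robot.observe();print(s["clock"],s["eef_pos"],s["force"],s["finger_gap"])
print(abs(cv2.imread("pics/wrist13.png").astype(int)-d["color"]).mean())
```

```text
[array([425.88, 176.86,  58.  ]), array([425.06, 221.59,  58.  ])] 44.745798558188106
18.75 [525.7  201.35   4.83] [-13.05  -1.3   24.35] 45.65009656266566
3.225541449652778
```

View pics/top14.png

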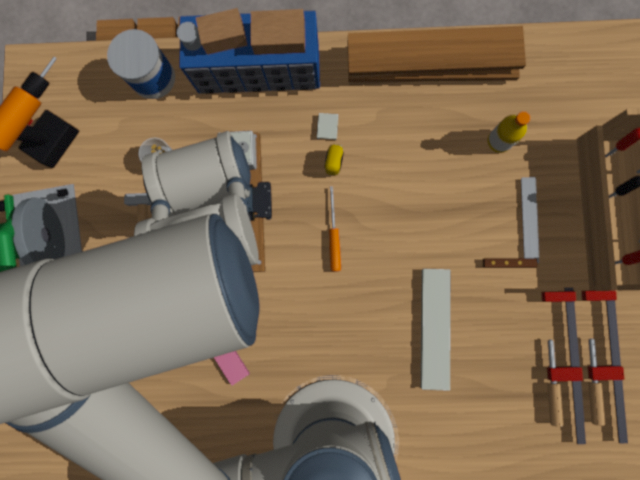

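Run:
```python
from plant import robot
print(robot.close_job()); s=robot.observe(); print(s["clock"],s["eef_pos"],s["force"],s["finger_gap"])
```

```text
the job is handed in; nothing more can be done
None
the job is handed in; nothing more can be done
```

The lid is on the trunking, butted against the socket box and snapped home. I handed the job in at about 18.8 s with the fingers still gripping it and pushing down.

**What I did:** I picked up the 200 x 46 mm white strip across its width and laid it on the wall beads about 10 mm short of the box. I then slid it along until the box pushed back and pressed it down.

**Checks that passed:**
- **Butted:** the lid stopped moving toward the box at x ≈ 525.6. The scene camera showed no gap, and it stayed butted under about 13 N along the trunking.
- **Snapped home:** the force rose to at least 8 N, dropped and went negative, then hit a hard stop 8.6 mm down. That matches the 8.5 mm expected.
- **Still pressing:** a steady 24–25 N downward for the last 0.7 s. The lid had not slipped or tilted in the grip, judging by its unchanged position in the wrist view.
- **Other things:** none I could see in the last top view had moved. The arm hid the hammer and most of the screw tub.

**Checks that disagreed:**
- **Fingertips:** they are really about 40 mm behind the reported TCP. My first attempt to close on the lid shut above it without touching. I confirmed the offset from two cameras and corrected for it.
- **Top camera:** it was about 3.5 mm off in y compared with the grasp and the wrist camera.
- **Lid width:** my last wrist-camera reading gave 44.7 mm instead of 46. I put that down to pixel or calibration error.
- **Box end:** no camera could see under the lid at that end. Seating along the whole length there rests on the travel, the force and the level lid.

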